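Seat a keyed belt pulley on a spindle

TASK

Fit the toothed pulley onto the upright spindle of the grey drive stand: pick it up by its boss, set its bore over the spindle nose, and, keeping only a light downward touch on the key, turn it until its keyway drops over the key. Then bring it down fully home on the shoulder, gently, without ever forcing it, let go, and leave the other things on the bench where they are.

Things in the scene. Friction and masses are not known exactly. Their poses are not given: they have to be found in the camera images.
- pulley: Loose bright aluminium toothed belt pulley standing upright, 0.3 to 0.4 kg, 46 mm tall: toothed rim 66 mm across up to 16 mm, plain boss 48 mm across above it. Bore 27 mm right through, with one keyway 10 mm wide, out to 20 mm from the axis, along the full height. Origin on the bore axis at the underside; z up; the keyway lies on the -x side (marked by a red paint line on the boss).
- boss (a point): Point on the pulley's bore axis 40 mm above its underside, 6 mm below the top of the boss: about the height at which to grasp the boss, which is plain from 16 to 46 mm above the underside.
- stand: Grey drive stand, fixed to the bench: round foot 100 mm across and 12 mm high, housing and an upright steel spindle on the origin's z axis. Origin: centre of the foot's underside, on the bench. The spindle's key points within 0.9 rad either side of the stand's -x, at an angle that is not reported (see it, or find it by feel). The spindle itself turns only against a stiff brake of about 0.4 N m.
- shoulder (a point): Centre of the top face of the collar (44 mm across) on which the pulley must rest, on the spindle axis, 60 mm above the stand's origin. From here up stands one brass key, 24 mm tall (top 84 mm above the stand's origin), 8 mm wide, out to 18 mm from the axis. The keyway passes over it within about 0.06 rad either side of true; otherwise the pulley lands on the key's top.
- nose (a point): Top centre of the spindle, 108 mm above the stand's origin. The spindle is 25 mm across up to 98 mm above the stand's origin and tapers from there to 16 mm across at its top; a lightly loaded pulley slides round on the key top without turning the spindle.
- oilstone_block: Bystander: grey oilstone block 72 x 30 x 22 mm lying on the bench. Origin at the centre of its underside.
- vice_insert: Bystander: small steel block 50 x 24 x 46 mm standing on the bench. Origin at the centre of its underside.
- hex_driver: Bystander: hex driver with a red handle, 170 mm long, 24 mm high, lying along its y axis. Origin at the middle of its underside.
- alu_cup: Bystander: small tapered aluminium core 33 mm across and 34 mm tall, standing on the bench. Origin at the centre of its underside.
Mind the look-alikes: they are no part of the job. What is shaped like the stand but red is not meant.

How it is judged:
By the outcome, as a careful person would: the job done as asked, in the order asked, and still so for the second after the job is handed in, with the robot touching nothing.
It also fails if it takes over 72 s, if anything falls off the work surface, if the arm or the gripper's body presses on something with over 40 N, if the wrist force passes 120 N, or if a joint passes its speed limit or range.

ROBOT

A 6-joint arm with a two-finger parallel gripper is mounted at the origin on a cart in front of the work surface, level with it; the furniture and walls round the work are solid. World frame = base frame: x ahead of the robot, y to its left, z up, the work surface at z = 0. Lengths are in m, angles in degrees, forces in N, time in s.
With the tool pointing down it reaches from about 0.3 to 0.75 m from the base axis. Payload 8.5 kg.
Tool frame: the origin (TCP) lies at the very end of the fingers, on their centre line; the grasp point (between the pads) lies 19 mm behind it (grip_depth is the distance from the TCP to the grasp point, in m); z points along the fingers, y is the direction in which the jaws open and shut (so a half turn about z gives the same grasp; the last joint's range is limited). The gripper opens to 85 mm and grips with 20 to 120 N. Pads are 22 mm wide; open, the fingers measure 114 mm over their backs; the gripper's body (76 mm by 85 mm) begins 54 mm behind the grasp point. The pads swing forward as they close: fully open they stand 13 mm farther back than shut.
Start: joints at [51.263, 21.807, 74.336, -0, 83.858, -12.336], TCP at [0.245, 0.493, 0.231] pointing down, gripper open.
Joint ranges: [-178.18, 178.18], [-50.72, 133.34], [12.68, 142.11], [-81.47, 261.47], [9.98, 163.14], [-165.26, 165.26]. Speed limits (degrees/s): [136.94, 136.94, 180, 180, 180, 180].

INTERFACE

Orientations are given as a 3x3 rotation matrix whose columns are the frame's x, y, z axes.
In Python, from rig import observe, get_image, close_job, silhouettes, grip_depth gives the robot as it stands. The module is installed in compiled form; this text tells all that it offers.
- The arm moves only by the shell command python3 -m crank 'ROWS' [FORCE]. ROWS is a JSON object of lists of equal length, an entry for each row: "slide": the shift along the tool's x, y, z in m, a list of three; "roll": the turn about the tool's z in rad; "grip": the finger opening in m, from 0 to 0.0854. A call has exactly 8 rows; each row is the pose to reach, as a shift and turn from the pose commanded when the call began, along the tool's axes at that moment; what a row does not reach only later rows make up. A row lasts 1/10 s, in which the tool goes at most 50 mm and 8.59 degrees, less where a joint would pass 70% of its speed; a pose out of reach is approached as far as the arm can. A call with a gripper value outside its range is refused whole. The fingers move at their own pace and stop on an object; FORCE is the grip in N (left out, the last holds). Time passes only in rows, so rows that repeat a pose let the fingers close, or fill a call up. It gives the time, the measured TCP pose, the force and the opening at its end, in the units of the state.
- observe(): the state, without advancing time (a new reading comes with each control period).
- get_image(name): name is "scene" or "side" or "wrist"; returns a dict with "frame" (480x640x3 uint8, red, green, blue), "fx", "fy", "cx", "cy" (pixels), "xyz" and "rotation" of the camera in the world. Camera axes: x right, y down, z forward; pixel columns grow to the right and rows downward; lengths in m; the calibration is good to about 2 mm. A picture is of the moment at which its call begins. There is no depth.
- close_job(): hands the job in, once; it reports no verdict.
Trained networks look in a picture, given as the dict that the camera call returned (one of the last four; its "shot" number tells which), for a name from the list of things; names that differ only in an ending like _2 or _b are one class to them, and where a whole thing is asked for, a point or a joint stands for the part that bears it (a point fixed in the world has none). Each returns a list of dicts, best first, with "confidence" (0 to 1); they miss things now and then, are a little off and sometimes report something else, mostly with a low value. They report only what shows in the picture. A call takes as long as a camera call. They do not tell look-alikes from the thing itself.
- silhouettes(target, picture): "pixels" (480x640 bool, what is visible of it) and "box" ([centre column, centre row, width, height] in pixels, round what is visible of it).
The state is a dict: "time_s": time; "q": joint angles; "qvel": joint speeds; "joint_efforts": joint torques, N m; "position": TCP position; "tool_rot": TCP orientation; "ft_force": force on the tool from outside, world axes, zero at the start; "wrist_torque": the same for the moment, N m; "grip_width": finger opening in m.
Only numpy, scipy, OpenCV 4.12 (cv2) and the standard library are available. Lean on these libraries where they do the work, as an engineer would, in place of code of your own. Each camera call takes 0.05 s, during which the arm holds its last target.

## Working session

There is one attempt and no reset: what is moved stays moved. The work goes in short steps, Python scripts to look and compute and a shell command to move; the robot and the scene stay as the last step left them, time stands still between calls to the robot, and variables do not carry over. Pictures are saved under pics/ and viewed, and the job is handed in when it is done.

```bash
mkdir -p pics; ls
cat > h.py <<'E'
import numpy as np, cv2
from rig import *
def save(p,n): cv2.imwrite('pics/'+n+'.png',p['frame'][:,:,::-1])
def proj(p,X):
    R=np.array(p['rotation']); c=R.T@(np.array(X)-np.array(p['xyz'])); return np.array([p['fx']*c[0]/c[2]+p['cx'],p['fy']*c[1]/c[2]+p['cy']])
def ray(p,u,v):
    R=np.array(p['rotation']); return np.array(p['xyz']),R@np.array([(u-p['cx'])/p['fx'],(v-p['cy'])/p['fy'],1.])
def atz(p,u,v,z):
    o,d=ray(p,u,v); return o+d*(z-o[2])/d[2]
E
python3 - <<'E'
from h import *
print(observe())
print(grip_depth)
for n in ['scene','side','wrist']:
    p=get_image(n); save(p,n+'0'); print(n,p['fx'],np.round(p['xyz'],3),np.round(p['rotation'],3).tolist())
    for t in ['pulley','stand','oilstone_block','vice_insert','hex_driver','alu_cup']:
        for s in silhouettes(t,p): print(t,round(s['confidence'],2),np.round(s['box'],1))
E
```

```text
pics
{'time_s': 0.0, 'q': array([ 5.12621465e+01,  2.18405374e+01,  7.43853916e+01,  6.14583567e-05,
        8.38585203e+01, -1.23356880e+01]), 'qvel': array([-0.07263232,  0.07726001,  0.04389402,  0.05465118, -0.04154533,
        0.0113735 ]), 'joint_efforts': array([ 3.17235690e-04, -4.48456764e+01, -2.31286794e+01, -8.32103956e-05,
        4.57349161e-03,  1.42634329e-05]), 'position': array([0.24437714, 0.49239255, 0.23071227]), 'tool_rot': array([[-8.95694757e-01,  4.44668472e-01, -9.23148076e-04],
       [ 4.44669318e-01,  8.95694076e-01, -1.14901400e-03],
       [ 3.15927965e-04, -1.43966144e-03, -9.99998914e-01]]), 'ft_force': array([ 0.36349647, -0.49277447, -0.93551323]), 'wrist_torque': array([-0.02146214, -0.06648153,  0.0132674 ]), 'grip_width': 0.08502095421798626}
0.0187
scene 578.1211706531636 [ 0.201 -0.812  0.7  ] [[0.884, -0.266, 0.385], [-0.467, -0.527, 0.71], [0.014, -0.807, -0.59]]
pulley 0.86 [266.3 257.2  34.6  35.1]
stand 0.94 [266.4 353.   59.7  75.7]
stand 0.81 [339.1 315.4  56.5  70.6]
oilstone_block 0.96 [344.9 236.9  35.   22.2]
oilstone_block 0.37 [387.4 267.1  19.   18.5]
vice_insert 0.72 [384.1 297.8  27.7  36.9]
hex_driver 0.84 [427.9 296.8  51.6  64.2]
hex_driver 0.38 [343.4 317.1  54.9  76.5]
alu_cup 0.83 [386.  266.8  17.7  23. ]
side 612.2675253533575 [0.363 0.511 0.651] [[-0.946, -0.189, 0.262], [-0.322, 0.609, -0.725], [-0.022, -0.771, -0.637]]
pulley 0.92 [330.6 370.3  52.1  57. ]
stand 0.84 [350.6 241.6  64.   79.6]
stand 0.6 [446.9 254.9  62.1  82. ]
stand 0.47 [208.3 339.4  55.6  37.8]
oilstone_block 0.93 [209.4 338.8  53.6  37.5]
oilstone_block 0.24 [353.7 242.6  63.8  74.4]
vice_insert 0.82 [290.9 246.7  34.3  29.7]
hex_driver 0.61 [238.1 244.5  43.4  42.2]
alu_cup 0.92 [237.1 272.6  20.9  25.9]
wrist 353.9589996063931 [0.173 0.529 0.373] [[0.445, 0.851, 0.28], [0.896, -0.422, -0.139], [-0.0, 0.312, -0.95]]
```

View pics/scene0.png

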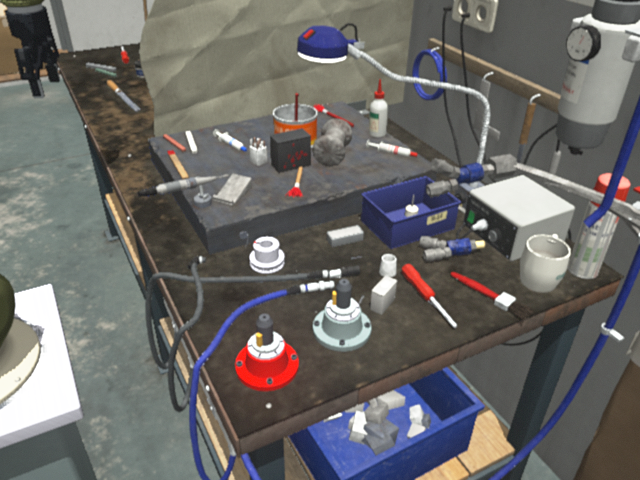

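View pics/side0.png

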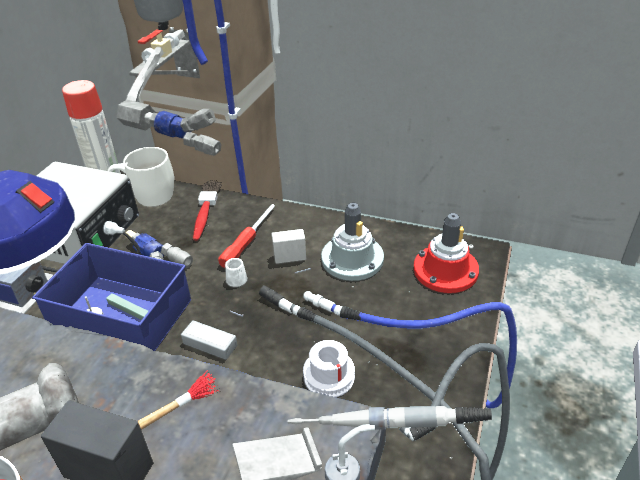

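View pics/wrist0.png

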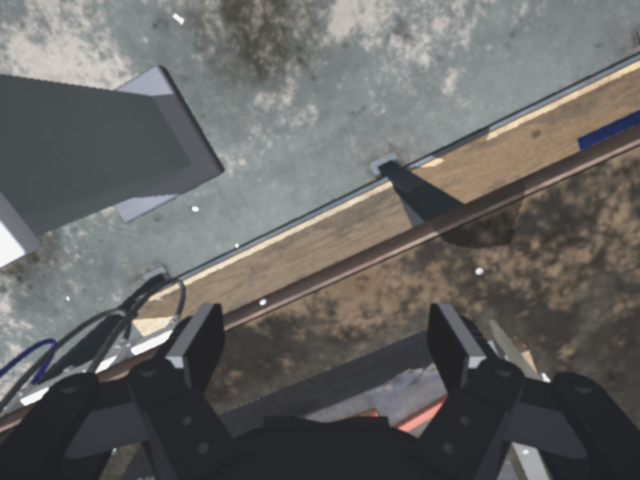

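Scene: pulley (266,257), grey stand (342,315), red decoy (266,355). Side: pulley (330,370) with the red line at about (338,371), grey stand (352,242), red decoy (447,255). Next I fit the geometry to both views.

```bash
cat > fit.py <<'E'
from h import *
from scipy.optimize import least_squares
def circ(r,z,n=48):
    a=np.linspace(0,2*np.pi,n,endpoint=False); return np.c_[r*np.cos(a),r*np.sin(a),np.full(n,z)]
PUL=np.r_[circ(.033,0),circ(.033,.016),circ(.024,.016),circ(.024,.046)]
STA=np.r_[circ(.05,0),circ(.05,.012),circ(.022,.06),circ(.008,.108)]
def box(p,M,x):
    U=np.array([proj(p,m+x) for m in M]); lo,hi=U.min(0),U.max(0); return np.r_[(lo+hi)/2,hi-lo]
def fit(obs,M,x0):
    f=lambda x: np.concatenate([(box(p,M,x)-b)[:] for p,b in obs])
    r=least_squares(f,x0,diff_step=1e-4); return r.x,f(r.x)
def best(t,p,uv):
    return min(silhouettes(t,p),key=lambda s:np.hypot(*(np.array(s['box'][:2])-uv)))
E
python3 - <<'E'
from fit import *
P={n:get_image(n) for n in['scene','side']}
np.set_printoptions(precision=4,suppress=True)
for t,M,a,b in [('pulley',PUL,(266,257),(330,370)),('stand',STA,(340,315),(351,242))]:
    obs=[(P[n],np.array(best(t,P[n],uv)['box'])) for n,uv in(('scene',a),('side',b))]
    print(t,*fit(obs,M,[.5,0,0.]))
    # bounding box of blended mask check
    for n,uv in(('scene',a),('side',b)):
        s=best(t,P[n],uv); ys,xs=np.where(s['pixels']); print(n,xs.min(),xs.max(),ys.min(),ys.max(),s['confidence'])
for n,c in (('scene',(342,310)),('side',(352,240)),('side',(330,370)),('scene',(266,255))):
    f=P[n]['frame'][c[1]-50:c[1]+50,c[0]-50:c[0]+50]; cv2.imwrite(f'pics/crop_{n}_{c[0]}.png',cv2.resize(f,None,fx=6,fy=6,interpolation=2)[:,:,::-1])
E
cd pics; python3 -c "
import cv2,numpy as np
a=[cv2.resize(cv2.imread(f),(400,300*4//3*3//4)) if 0 else cv2.resize(cv2.imread(f),(300,300)) for f in ['crop_scene_342.png','crop_side_352.png','crop_scene_266.png','crop_side_330.png']]
cv2.imwrite('crops0.png',np.vstack([np.hstack(a[:2]),np.hstack(a[2:])]))"
```

```text
pulley [ 0.5342  0.0307 -0.0026] [-1.6258  1.333  -2.8556  3.1465 -1.2148 -0.7029  3.5657  0.4638]
scene 249 283 238 272 0.9
side 305 353 340 395 0.77
stand [ 0.5735 -0.1973  0.0013] [ 0.6904 -0.6337  0.2213 -0.015   0.7321  0.4619 -1.4306 -0.2647]
scene 313 370 280 351 0.79
side 322 383 202 280 0.63
```

View pics/crops0.png

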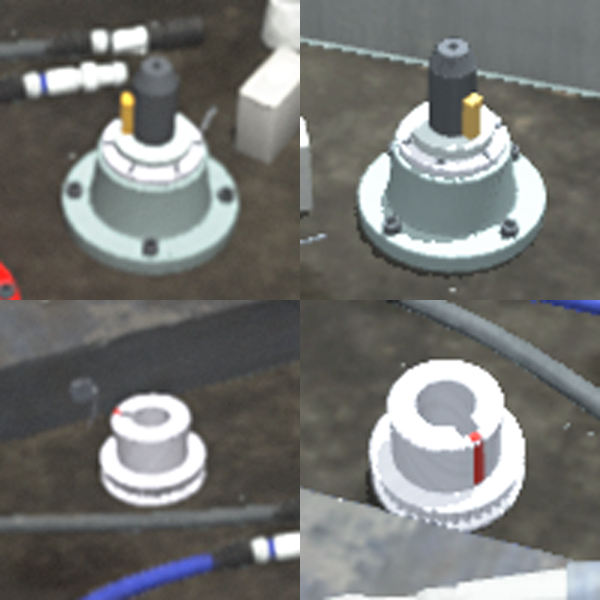

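Run:
```python
from fit import *
np.set_printoptions(precision=4,suppress=True)
P={n:get_image(n) for n in['scene','side']}
s,d=P['scene'],P['side']
print('key top side',atz(d,359.7,222.7,.084),'scene',atz(s,334.3,291.7,.084))
print('nose side',atz(d,353.,206,.108),'scene',atz(s,342+2,281,.108))
print('red top side',atz(d,338.3,365,.046),'scene',atz(s,255,246.7,.046))
print('bore top side',atz(d,328.7,355,.046),'scene',atz(s,266.3,250,.046))
```

```text
key top side [ 0.56   -0.1906  0.084 ] scene [ 0.5633 -0.1891  0.084 ]
nose side [ 0.5726 -0.1969  0.108 ] scene [ 0.5758 -0.1973  0.108 ]
red top side [0.5176 0.0468 0.046 ] scene [0.5139 0.0338 0.046 ]
bore top side [0.5341 0.0354 0.046 ] scene [0.5289 0.0143 0.046 ]
```

```bash
python3 -m crank '{"slide":[[-0.04,-0.027,0],[-0.08,-0.055,0],[-0.12,-0.082,0],[-0.16,-0.11,0],[-0.2,-0.137,0],[-0.24,-0.165,0],[-0.28,-0.192,0],[-0.32,-0.22,0]],"roll":[0,0,0,0,0,0,0,0],"grip":[0.085,0.085,0.085,0.085,0.085,0.085,0.085,0.085]}' 40
python3 -m crank '{"slide":[[-0.04,-0.027,0],[-0.08,-0.055,0],[-0.095,-0.065,0],[-0.095,-0.065,0],[-0.095,-0.065,0],[-0.095,-0.065,0],[-0.095,-0.065,0],[-0.095,-0.065,0]],"roll":[0,0,0,0,0,0,0,0],"grip":[0.085,0.085,0.085,0.085,0.085,0.085,0.085,0.085]}'
cat > w.py <<'E'
from fit import *
import sys
np.set_printoptions(precision=4,suppress=True)
p=get_image('wrist'); save(p,sys.argv[1])
o=observe(); print(o['position'],o['q'],o['ft_force'],o['wrist_torque'])
for t in sys.argv[2:]:
    for s in silhouettes(t,p): print(t,s['confidence'],np.array(s['box']))
E
python3 w.py w1 pulley stand
```

```text
time_s: 2.45
position: [0.434, 0.1514, 0.2315]
tool_rot: [[-0.896, 0.445, 0.001], [0.445, 0.896, 0.0], [-0.0, 0.0, -1.0]]
ft_force: [1.6, 1.5, -1.0]
grip_width: 0.0847
time_s: 3.25
position: [0.4892, 0.0536, 0.2315]
tool_rot: [[-0.896, 0.443, 0.0], [0.443, 0.896, -0.0], [-0.0, 0.0, -1.0]]
ft_force: [0.0, 0.2, -0.7]
grip_width: 0.0849
[0.4893 0.0535 0.2314] [ -7.5767  15.9924  83.1577   0.0014  80.8411 -71.2374] [-0.5439  0.7496  0.36  ] [ 0.0461  0.0348 -0.0537]
pulley 0.78 [329.  244.8  60.6  64.4]
stand 0.88 [155.9 340.1  57.8  60.5]
stand 0.69 [ 65.8 262.6 131.6  99.7]
```

View pics/w1.png

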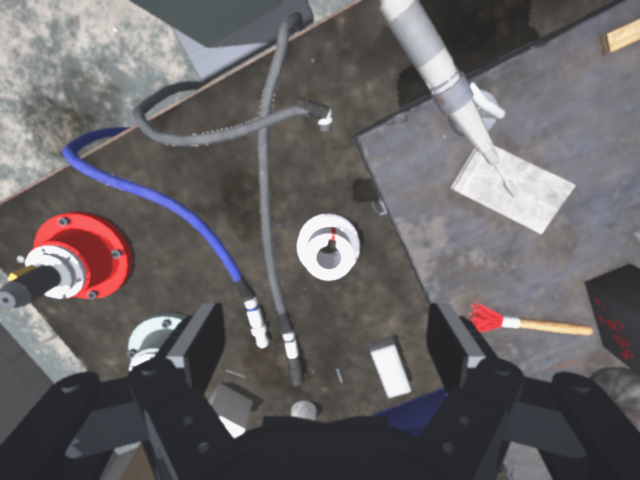

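Wrist: pulley at (329,245), its keyway (red at (333,233)) pointing up in the image. The slab edge is about 60 mm to the right and a hose lies to the left, so I will grasp with the jaw turned 90°.

```bash
cat > meas.py <<'E'
from fit import *
import sys,pickle,os
np.set_printoptions(precision=4,suppress=True)
# top-face ellipse + silhouettes ; store observation
p=get_image('wrist'); t=sys.argv[1]; M=PUL if t=='pulley' else STA
g=np.array(eval(sys.argv[2])); uv=proj(p,g)
s=best(t,p,uv); print('expect',uv,'box',np.array(s['box']),s['confidence'])
L=pickle.load(open(t+'.pk','rb')) if os.path.exists(t+'.pk') else []
k={q:p[q] for q in('fx','fy','cx','cy','xyz','rotation')}
L.append((k,np.array(s['box']))); pickle.dump(L,open(t+'.pk','wb'))
print('fit all',*fit(L,M,g-[0,0,.03]))
save(p,sys.argv[3]); u,v=map(int,s['box'][:2]); 
f=p['frame'][max(v-45,0):v+45,max(u-45,0):u+45]; cv2.imwrite('pics/'+sys.argv[3]+'c.png',cv2.resize(f,(540,540),interpolation=2)[:,:,::-1]); print('crop origin',max(u-45,0),max(v-45,0),'x6')
E
python3 meas.py pulley '[.534,.03,.03]' w1b
python3 - <<'E'
from fit import *
P=get_image('scene'); b=best('pulley',P,(266,257)); import pickle
L=pickle.load(open('pulley.pk','rb')); print(L[0][1]); L2=L+[(P,np.array(b['box']))]
print(fit(L2,PUL,np.array([.534,.03,0])))
print(fit(L,PUL,np.array([.534,.03,0])))
E
```

```text
expect [323.7734 252.5694] box [329.9 244.2  62.6  64.2] 0.65
fit all [ 0.5342  0.0372 -0.0018] [ 0.0002 -0.0853 -1.3372  1.2278]
crop origin 284 199 x6
[329.9 244.2  62.6  64.2]
(array([ 0.53650318,  0.03589514, -0.0072194 ]), array([-0.18751593,  0.49717549, -2.2811625 ,  0.23988705, -1.08927037,
       -0.36132325,  0.42531921, -3.1875593 ]))
(array([ 0.53423729,  0.03716316, -0.00180381]), array([ 1.84407585e-04, -8.52957054e-02, -1.33719787e+00,  1.22779174e+00]))
```

View pics/w1bc.png

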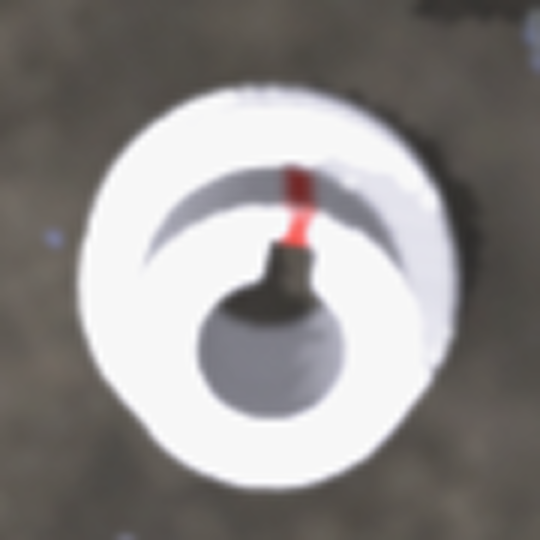

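```bash
python3 -m crank '{"slide":[[-0.006,0.005,0],[-0.012,0.01,0],[-0.018,0.015,0],[-0.024,0.02,0],[-0.03,0.025,0],[-0.036,0.03,0],[-0.042,0.035,0],[-0.048,0.04,0]],"roll":[0.14,0.28,0.42,0.56,0.70,0.84,0.98,1.12],"grip":[0.085,0.085,0.085,0.085,0.085,0.085,0.085,0.085]}'
python3 -m crank '{"slide":[[0,0,0.01],[0,0,0.02],[0,0,0.03],[0,0,0.03],[0,0,0.03],[0,0,0.03],[0,0,0.03],[0,0,0.03]],"roll":[0.14,0.28,0.42,0.45,0.45,0.45,0.45,0.45],"grip":[0.085,0.085,0.085,0.085,0.085,0.085,0.085,0.085]}'
python3 meas.py pulley '[.5345,.037,.03]' w2
```

```text
time_s: 4.4
position: [0.5506, 0.0673, 0.2313]
tool_rot: [[0.016, 1.0, -0.0], [1.0, -0.016, -0.0], [-0.0, -0.0, -1.0]]
ft_force: [0.2, 0.2, 0.1]
grip_width: 0.0851
time_s: 5.2
position: [0.5504, 0.0673, 0.2017]
tool_rot: [[0.443, 0.897, 0.001], [0.897, -0.443, -0.0], [0.0, 0.001, -1.0]]
ft_force: [-0.6, 0.4, -0.0]
grip_width: 0.085
expect [324.4987 248.5353] box [326.  245.2  70.2  71.6] 0.93
fit all [0.5343 0.0362 0.0015] [-0.7519  1.4171 -0.857   1.8562 -1.3047 -0.8876 -2.7183  0.6027]
crop origin 281 200 x6
```

View pics/w2.png

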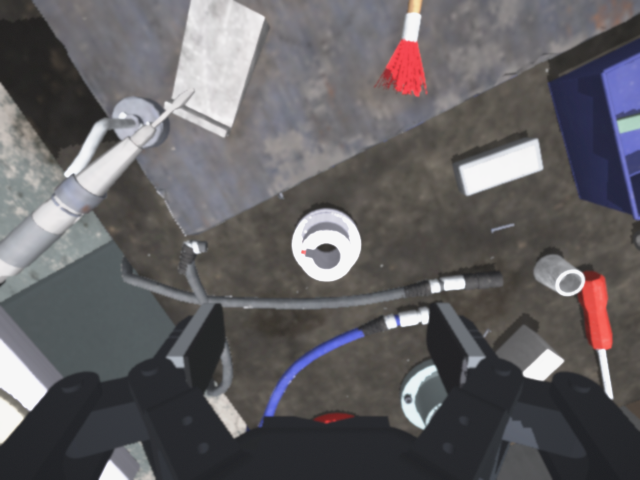

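View pics/w2c.png

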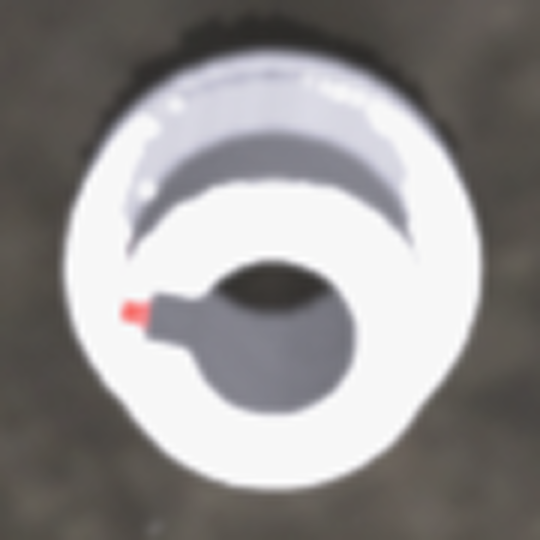

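Run:
```python
from fit import *
import pickle
np.set_printoptions(precision=4,suppress=True)
L=pickle.load(open('pulley.pk','rb'))
for k,c,r in ((L[0][0],(284+270/6,199+350/6),(284+298/6,199+240/6)),(L[1][0],(281+275/6,200+337/6),(281+135/6,200+314/6))):
    C=atz(k,*c,.046);R=atz(k,*r,.046);d=R-C;print(C,R,np.degrees(np.arctan2(d[1],d[0])),np.hypot(*d[:2]))
o,d=ray(L[0][0],284+270/6,199+350/6); o2,d2=ray(L[1][0],281+275/6,200+337/6)
A=np.c_[d,-d2]; s=np.linalg.lstsq(A,o2-o,rcond=None)[0]; print('tri bore top',o+s[0]*d,o2+s[1]*d2)
o=observe();print(o['position'],o['tool_rot'])
```

```text
[0.5354 0.0352 0.046 ] [0.5202 0.0477 0.046 ] 140.47585592903565 0.01973522556976328
[0.5357 0.0347 0.046 ] [0.5186 0.0474 0.046 ] 143.6910670800641 0.021294857955018565
tri bore top [0.5356 0.0351 0.0456] [0.5357 0.0347 0.0458]
[0.5504 0.0673 0.2015] [[ 0.4434  0.8963  0.0003]
 [ 0.8963 -0.4434 -0.    ]
 [ 0.0001  0.0003 -1.    ]]
```

```bash
python3 -m crank '{"slide":[[-0.018,0,0.01],[-0.0355,0.001,0.02],[-0.0355,0.001,0.05],[-0.0355,0.001,0.08],[-0.0355,0.001,0.11],[-0.0355,0.001,0.135],[-0.0355,0.001,0.15],[-0.0355,0.001,0.155]],"roll":[0,0,0,0,0,0,0,0],"grip":[0.085,0.085,0.085,0.085,0.085,0.085,0.085,0.085]}'
python3 -m crank '{"slide":[[0,0,0.01],[0,0,0.018],[0,0,0.025],[0,0,0.028],[0,0,0.028],[0,0,0.028],[0,0,0.028],[0,0,0.028]],"roll":[0,0,0,0,0,0,0,0],"grip":[0.085,0.085,0.085,0.085,0.085,0.085,0.085,0.085]}'
python3 w.py w3
```

```text
time_s: 6.1
position: [0.5348, 0.0351, 0.0449]
tool_rot: [[0.444, 0.896, -0.003], [0.896, -0.444, 0.0], [-0.001, -0.002, -1.0]]
ft_force: [0.3, 0.8, -0.2]
grip_width: 0.0853
time_s: 6.9
position: [0.5356, 0.035, 0.0186]
tool_rot: [[0.444, 0.896, 0.001], [0.896, -0.444, -0.0], [0.0, 0.001, -1.0]]
ft_force: [-0.7, 0.6, -0.4]
grip_width: 0.0852
[0.5355 0.035  0.0185] [-8.9025 34.8793 92.462  -0.0004 52.6347 17.4502] [-0.9533  0.0923  0.6066] [-0.0034 -0.0555  0.0309]
```

View pics/w3.png

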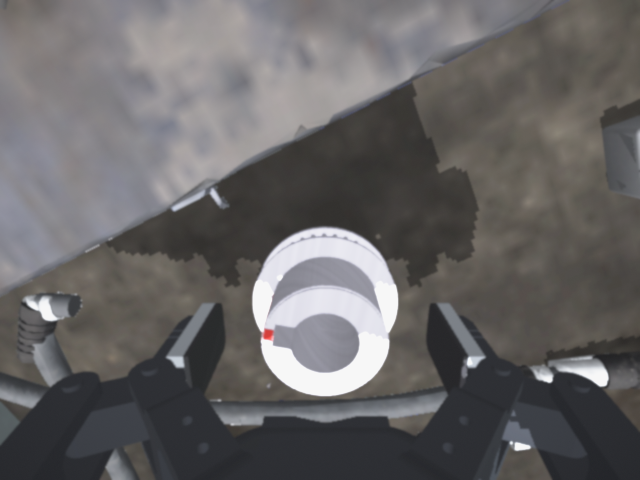

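The boss sits between the fingers at (325,343). Closing.

```bash
python3 -m crank '{"slide":[[0,0,0],[0,0,0],[0,0,0],[0,0,0],[0,0,0],[0,0,0],[0,0,0],[0,0,0]],"roll":[0,0,0,0,0,0,0,0],"grip":[0.07,0.06,0.052,0.048,0.045,0.042,0.042,0.042]}' 50
python3 -m crank '{"slide":[[0,0,0],[0,0,0],[0,0,-0.001],[0,0,-0.003],[0,0,-0.005],[0,0,-0.005],[0,0,-0.005],[0,0,-0.005]],"roll":[0,0,0,0,0,0,0,0],"grip":[0.042,0.042,0.042,0.042,0.042,0.042,0.042,0.042]}'
python3 w.py w4
```

```text
time_s: 7.75
position: [0.5354, 0.0351, 0.0187]
tool_rot: [[0.444, 0.896, 0.0], [0.896, -0.444, -0.0], [0.0, 0.0, -1.0]]
ft_force: [-1.3, -0.2, 5.3]
grip_width: 0.0473
time_s: 8.55
position: [0.5354, 0.035, 0.0232]
tool_rot: [[0.444, 0.896, -0.0], [0.896, -0.444, 0.0], [-0.0, -0.0, -1.0]]
ft_force: [1.1, -0.1, -2.5]
grip_width: 0.0471
[0.5354 0.035  0.0232] [-8.906  34.4562 92.2454 -0.0004 53.3064 17.4513] [-0.3237 -0.0352 -3.0365] [ 0.0104 -0.0023 -0.0361]
```

View pics/w4.png

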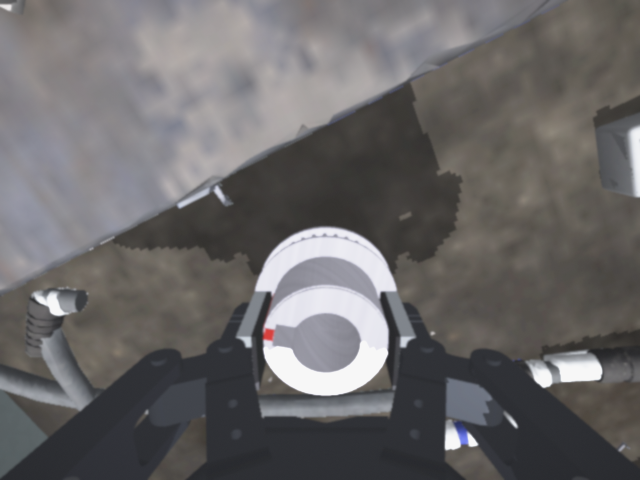

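Grip holds and the pulley is lifted. Next: raise, then move to where the stand shows beyond the pulley.

```bash
python3 -m crank '{"slide":[[0,0,-0.02],[0,0,-0.05],[0,0,-0.085],[0,0,-0.12],[0,0,-0.155],[0,0,-0.19],[0,0,-0.215],[0,0,-0.227]],"roll":[0,0,0,0,0,0,0,0],"grip":[0.042,0.042,0.042,0.042,0.042,0.042,0.042,0.042]}'
python3 -m crank '{"slide":[[-0.02,0.01,0],[-0.06,0.033,0],[-0.10,0.055,0],[-0.14,0.077,0],[-0.18,0.098,0],[-0.215,0.117,0],[-0.24,0.13,0],[-0.2516,0.136,0]],"roll":[0,0,0,0,0,0,0,0],"grip":[0.042,0.042,0.042,0.042,0.042,0.042,0.042,0.042]}'
python3 -m crank '{"slide":[[0,0,0],[0,0,0],[0,0,0],[0,0,0],[0,0,0],[0,0,0],[0,0,0],[0,0,0]],"roll":[0,0,0,0,0,0,0,0],"grip":[0.042,0.042,0.042,0.042,0.042,0.042,0.042,0.042]}'
python3 w.py w5 stand
```

```text
time_s: 9.4
position: [0.5358, 0.035, 0.2528]
tool_rot: [[0.444, 0.896, 0.004], [0.896, -0.444, -0.001], [0.001, 0.003, -1.0]]
ft_force: [-0.4, -0.3, -3.2]
grip_width: 0.0471
time_s: 10.2
position: [0.5452, -0.2532, 0.2496]
tool_rot: [[0.446, 0.895, -0.001], [0.895, -0.446, 0.0], [-0.0, -0.001, -1.0]]
ft_force: [-0.1, 0.6, -3.7]
grip_width: 0.0472
time_s: 11.0
position: [0.5456, -0.2507, 0.2503]
tool_rot: [[0.444, 0.896, 0.0], [0.896, -0.444, -0.0], [-0.0, 0.0, -1.0]]
ft_force: [0.3, 0.7, -3.4]
grip_width: 0.0476
[ 0.5456 -0.2508  0.2503] [-35.9688  26.3336  63.7701   0.0013  89.896   -9.6105] [ 0.0288 -0.7411 -3.2439] [ 0.0019  0.0016 -0.0045]
stand 0.77 [328.5 139.8  92.3  96.3]
stand 0.56 [215.  217.   92.7  88.4]
```

View pics/w5.png

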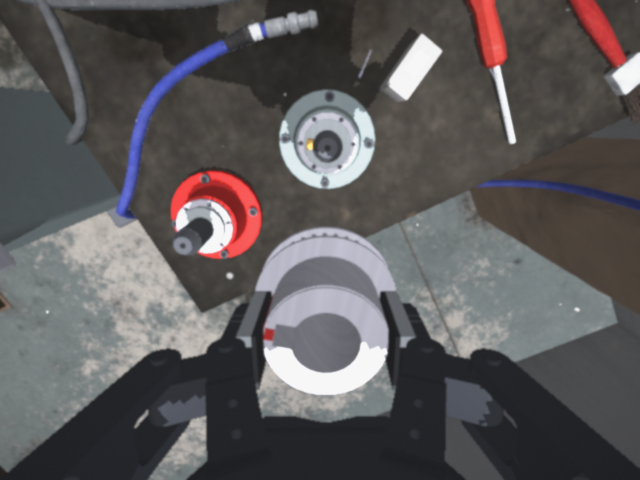

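The grey stand is at (327,140) with its key (yellow) at (310,145), pointing left, much like the keyway. Zooming in.

```bash
python3 - <<'E'
import cv2,numpy as np
f=cv2.imread('pics/w5.png')
a=cv2.resize(f[105:180,285:375],(600,500)[:2] if 0 else (720,600),interpolation=2); cv2.imwrite('pics/w5s.png',a)
b=cv2.resize(f[280:400,260:395],None,fx=5,fy=5,interpolation=2); cv2.imwrite('pics/w5p.png',b)
E
python3 meas.py stand '[.5735,-.197,.05]' w5x
```

```text
expect [326.6805 142.9233] box [328.8 140.1  96.9 100.6] 0.74
fit all [ 0.575  -0.1992  0.0039] [ 0.     -0.0238  0.2869 -0.2787]
crop origin 283 95 x6
```

View pics/w5s.png

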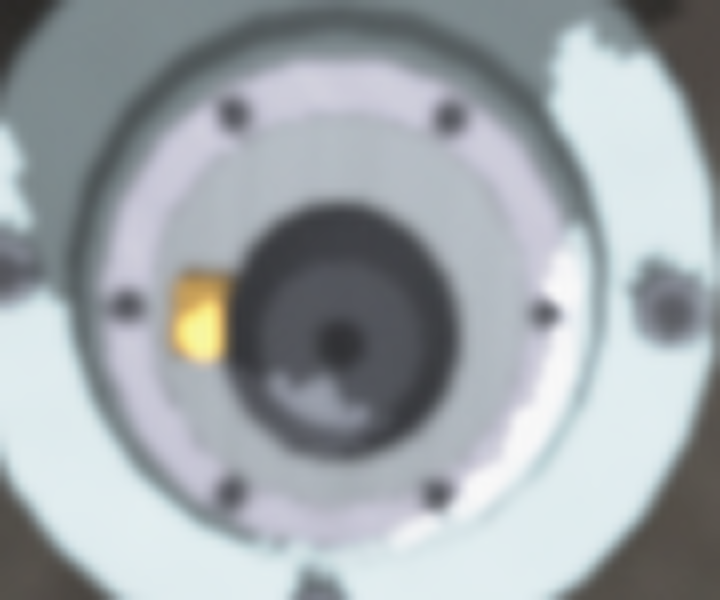

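View pics/w5p.png

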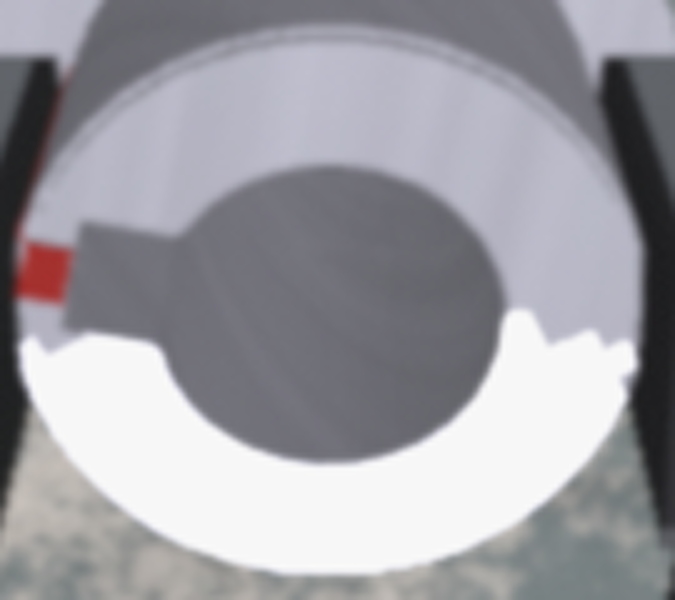

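Run:
```python
from fit import *
np.set_printoptions(precision=4,suppress=True)
p=get_image('wrist'); o=observe(); R=np.array(o['tool_rot']); T=o['position']
zt=T[2]-.0186+.046
N=atz(p,327.5,147.75,.108); K=atz(p,310,145.6,.084)
B=atz(p,326,343,zt); W=atz(p,274.4,335,zt); Rd=atz(p,268.5,334,zt)
for n,x in(('nose',N),('key',K),('bore',B),('kway',W),('red',Rd)): print(n,x,'tool',R.T@(x-T))
for n,d in(('key',K-N),('kway',W-B),('red',Rd-B)): d=d[:2]; print(n,np.hypot(*d),np.degrees(np.arctan2(d[1],d[0])))
m=N-B; print('move tool (x,y):',(R.T@m))
# overlay: predicted key top at angles for stand axis N
im=p['frame'][:,:,::-1].copy(); im=cv2.resize(im[105:180,285:375],(720,600),interpolation=2)
def pt(X): u=proj(p,X); return (int((u[0]-285+.5)*8),int((u[1]-105+.5)*8))
def poly(X,c): cv2.polylines(im,[np.array([pt(x) for x in X])],True,c,1)
C=np.array([N[0],N[1],0])
for r,z in((.022,.06),(.0125,.098),(.008,.108),(.05,.012)): poly([C+q for q in circ(r,z)],(0,0,255))
for a,c in((150,(0,255,0)),(160,(255,0,255)),):
    a=np.radians(a);e=np.array([np.cos(a),np.sin(a),0]);f=np.array([-e[1],e[0],0])
    poly([C+e*.012+f*.004+[0,0,.084],C+e*.018+f*.004+[0,0,.084],C+e*.018-f*.004+[0,0,.084],C+e*.012-f*.004+[0,0,.084]],c)
cv2.imwrite('pics/ov.png',im)
```

```text
nose [ 0.5737 -0.1974  0.108 ] tool [0.0604 0.0015 0.1423]
key [ 0.5606 -0.1909  0.084 ] tool [ 0.0604 -0.0131  0.1663]
bore [ 0.5458 -0.2502  0.2777] tool [ 0.0007 -0.0001 -0.0274]
kway [ 0.53   -0.2385  0.2777] tool [ 0.0042 -0.0194 -0.0274]
red [ 0.5283 -0.2371  0.2777] tool [ 0.0046 -0.0216 -0.0274]
key 0.014644436253639561 153.45323098357687
kway 0.01968599487005672 143.3519025420381
red 0.02192091957456145 143.25589458829214
move tool (x,y): [0.0597 0.0016 0.1697]
```

View pics/ov.png

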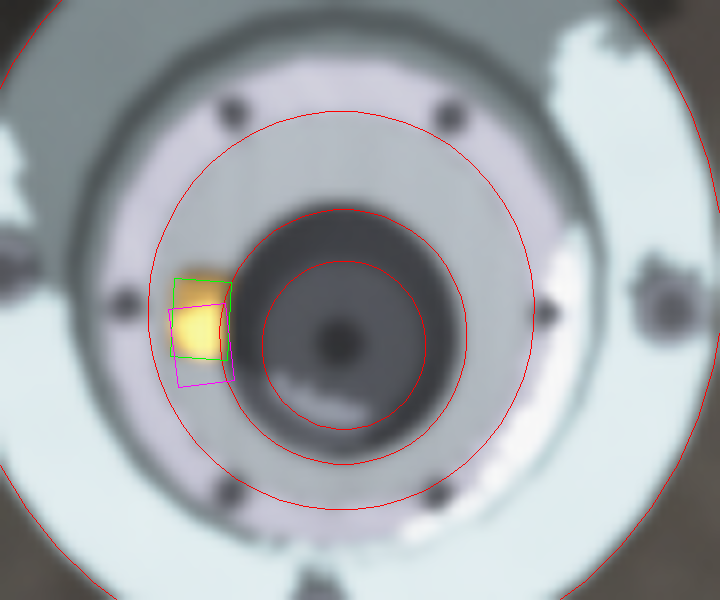

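```bash
python3 -m crank '{"slide":[[0.015,0.0003,0],[0.035,0.0007,0],[0.052,0.001,0],[0.0597,0.0012,0],[0.0597,0.0012,0.03],[0.0597,0.0012,0.06],[0.0597,0.0012,0.09],[0.0597,0.0012,0.105]],"roll":[0,0,0,0,0,0,0,0],"grip":[0.042,0.042,0.042,0.042,0.042,0.042,0.042,0.042]}'
python3 -m crank '{"slide":[[0,0,0.005],[0,0,0.01],[0,0,0.01],[0,0,0.01],[0,0,0.01],[0,0,0.01],[0,0,0.01],[0,0,0.01]],"roll":[0,0,0,0,0,0,0,0],"grip":[0.042,0.042,0.042,0.042,0.042,0.042,0.042,0.042]}'
python3 - <<'E'
from h import *
o=observe(); print(o['position'],o['ft_force'],o['wrist_torque'])
P=[get_image(n) for n in('scene','side','wrist')]
a=[cv2.resize(P[0]['frame'][220:370,265:415],(400,400),interpolation=2),cv2.resize(P[1]['frame'][130:300,270:440],(400,400),interpolation=2)]
cv2.imwrite('pics/h6.png',np.hstack(a)[:,:,::-1]); save(P[2],'w6')
E
```

```text
time_s: 12.05
position: [0.5724, -0.1971, 0.1426]
tool_rot: [[0.444, 0.896, -0.003], [0.896, -0.444, 0.002], [0.0, -0.004, -1.0]]
ft_force: [-0.1, -0.0, -3.2]
grip_width: 0.0473
time_s: 12.85
position: [0.5732, -0.1979, 0.1355]
tool_rot: [[0.444, 0.896, 0.0], [0.896, -0.444, -0.0], [-0.0, 0.0, -1.0]]
ft_force: [0.4, 0.5, -3.8]
grip_width: 0.0475
[ 0.57322343 -0.19785911  0.1354804 ] [ 0.38233891  0.51214987 -3.84323757] [0.01219569 0.00483433 0.03338478]
```

View pics/h6.png

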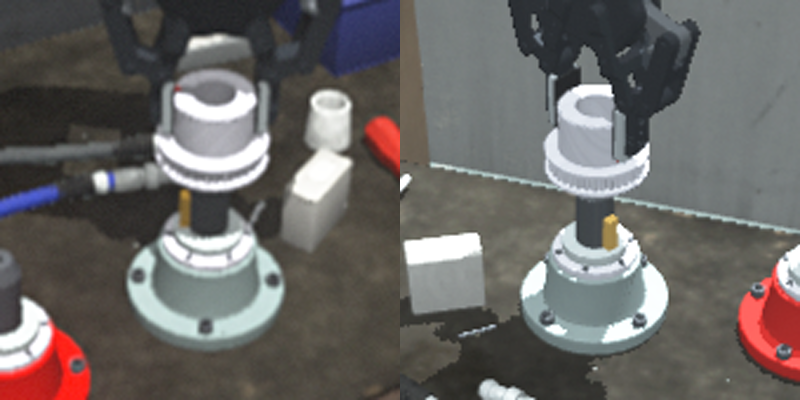

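View pics/w6.png

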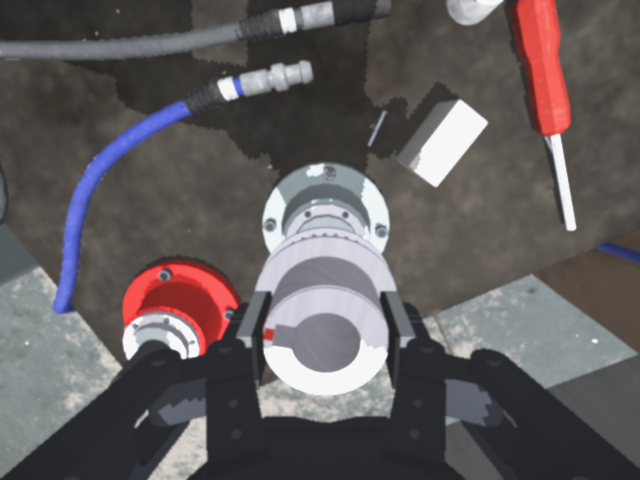

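```bash
python3 -m crank '{"slide":[[0,0,0.003],[0,0,0.006],[0,0,0.009],[0,0,0.012],[0,0,0.014],[0,0,0.014],[0,0,0.014],[0,0,0.014]],"roll":[0,0,0,0,0,0,0,0],"grip":[0.042,0.042,0.042,0.042,0.042,0.042,0.042,0.042]}'
python3 -m crank '{"slide":[[0,0,0.001],[0,0,0.002],[0,0,0.003],[0,0,0.004],[0,0,0.005],[0,0,0.006],[0,0,0.006],[0,0,0.006]],"roll":[0,0,0,0,0,0,0,0],"grip":[0.042,0.042,0.042,0.042,0.042,0.042,0.042,0.042]}'
python3 -c "
from rig import *
o=observe();print(o['position'],o['ft_force'],o['wrist_torque'])"
```

```text
time_s: 13.8
position: [0.5733, -0.1978, 0.1215]
tool_rot: [[0.444, 0.896, 0.0], [0.896, -0.444, -0.0], [-0.0, 0.0, -1.0]]
ft_force: [0.3, -0.8, -3.5]
grip_width: 0.0475
time_s: 14.6
position: [0.5732, -0.1978, 0.1153]
tool_rot: [[0.444, 0.896, -0.0], [0.896, -0.444, 0.0], [0.0, -0.0, -1.0]]
ft_force: [0.4, 0.8, -4.0]
grip_width: 0.0467
[ 0.57320492 -0.19781412  0.11533048] [ 0.3696471   0.78080461 -3.99744824] [-0.0230373   0.02123017 -0.01696405]
```

Already below the taper with no contact force. Continuing down towards the key top.

```bash
python3 -m crank '{"slide":[[0,0,0.0015],[0,0,0.003],[0,0,0.0045],[0,0,0.006],[0,0,0.0075],[0,0,0.009],[0,0,0.0105],[0,0,0.0105]],"roll":[0,0,0,0,0,0,0,0],"grip":[0.042,0.042,0.042,0.042,0.042,0.042,0.042,0.042]}'
python3 -m crank '{"slide":[[0,0,0.0003],[0,0,0.0005],[0,0,0.0008],[0,0,0.001],[0,0,0.0013],[0,0,0.0015],[0,0,0.0015],[0,0,0.0015]],"roll":[0,0,0,0,0,0,0,0],"grip":[0.042,0.042,0.042,0.042,0.042,0.042,0.042,0.042]}'
python3 -c "
from rig import *
o=observe();print(o['position'],o['ft_force'],o['wrist_torque'])"
```

```text
time_s: 15.4
position: [0.5731, -0.1978, 0.1046]
tool_rot: [[0.444, 0.896, -0.0], [0.896, -0.444, 0.0], [0.0, -0.0, -1.0]]
ft_force: [-0.4, -0.6, -3.6]
grip_width: 0.0476
time_s: 16.2
position: [0.5732, -0.1978, 0.1033]
tool_rot: [[0.444, 0.896, 0.0], [0.896, -0.444, -0.0], [-0.0, 0.0, -1.0]]
ft_force: [0.0, -0.2, -3.2]
grip_width: 0.0468
[ 0.57322268 -0.19781814  0.10332425] [ 0.04618328 -0.22888491 -3.19304019] [ 0.05207287  0.04474132 -0.01999084]
```

```bash
python3 -m crank '{"slide":[[0,0,0.0002],[0,0,0.0004],[0,0,0.0006],[0,0,0.0008],[0,0,0.0008],[0,0,0.0008],[0,0,0.0008],[0,0,0.0008]],"roll":[0,0,0,0,0,0,0,0],"grip":[0.042,0.042,0.042,0.042,0.042,0.042,0.042,0.042]}'
python3 -c "
from rig import *
o=observe();print(o['position'],o['ft_force'],o['wrist_torque'])"
```

```text
time_s: 17.0
position: [0.5732, -0.1978, 0.1026]
tool_rot: [[0.444, 0.896, 0.0], [0.896, -0.444, -0.0], [-0.0, 0.0, -1.0]]
ft_force: [0.0, 0.3, -2.6]
grip_width: 0.0474
[ 0.57322402 -0.19781773  0.10255931] [ 0.03467328  0.26196097 -2.6441205 ] [-0.03232661 -0.04666511 -0.03890538]
```

```bash
python3 -m crank '{"slide":[[0,0,0.0002],[0,0,0.0004],[0,0,0.0005],[0,0,0.0005],[0,0,0.0005],[0,0,0.0005],[0,0,0.0005],[0,0,0.0005]],"roll":[0,0,0,0,0,0,0,0],"grip":[0.042,0.042,0.042,0.042,0.042,0.042,0.042,0.042]}'
python3 -c "
from rig import *
o=observe();print(o['position'],o['ft_force'],o['wrist_torque'])"
```

```text
time_s: 17.8
position: [0.5732, -0.1978, 0.102]
tool_rot: [[0.444, 0.896, -0.0], [0.896, -0.444, -0.0], [-0.0, 0.0, -1.0]]
ft_force: [0.0, -0.5, -3.0]
grip_width: 0.0474
[ 0.57320135 -0.19782477  0.10202732] [ 0.02239033 -0.48676962 -3.0365685 ] [-0.05114265  0.06826964  0.0729859 ]
```

```bash
python3 -m crank '{"slide":[[0,0,0.0002],[0,0,0.0004],[0,0,0.0006],[0,0,0.0008],[0,0,0.0008],[0,0,0.0008],[0,0,0.0008],[0,0,0.0008]],"roll":[0,0,0,0,0,0,0,0],"grip":[0.042,0.042,0.042,0.042,0.042,0.042,0.042,0.042]}'
python3 -c "
from rig import *
o=observe();print(o['position'],o['ft_force'],o['wrist_torque'])"
```

```text
time_s: 18.6
position: [0.5732, -0.1978, 0.1012]
tool_rot: [[0.444, 0.896, -0.0], [0.896, -0.444, -0.0], [-0.0, -0.0, -1.0]]
ft_force: [-0.6, -0.3, -2.3]
grip_width: 0.0474
[ 0.57319845 -0.19782822  0.10121617] [-0.55105816 -0.30360182 -2.29015925] [-0.1054378   0.03103441  0.01273533]
```

Run:
```python
from h import *
P=[get_image(n) for n in('scene','side','wrist')]
a=[cv2.resize(P[0]['frame'][250:350,295:395],(400,400),interpolation=2),cv2.resize(P[1]['frame'][160:270,300:410],(400,400),interpolation=2)]
cv2.imwrite('pics/h7.png',np.hstack(a)[:,:,::-1]); cv2.imwrite('pics/w7.png',cv2.resize(P[2]['frame'][200:410,180:460],(800,600))[:,:,::-1])
F=[observe()['ft_force']]
print(F)
```

```text
[array([-0.58004462, -0.86811169, -3.42930811])]
```

View pics/h7.png

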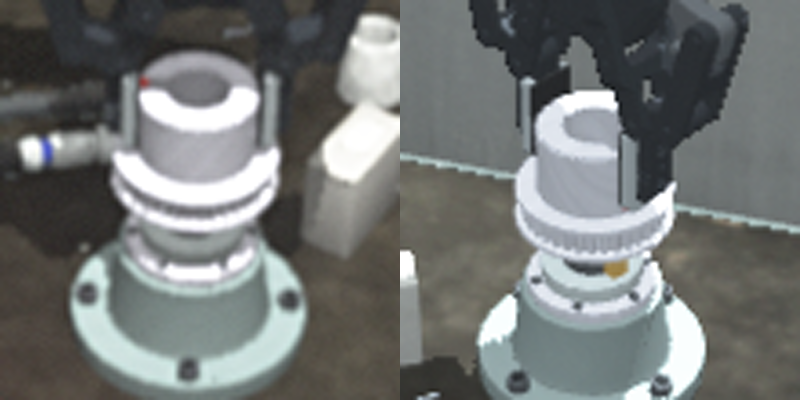

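View pics/w7.png

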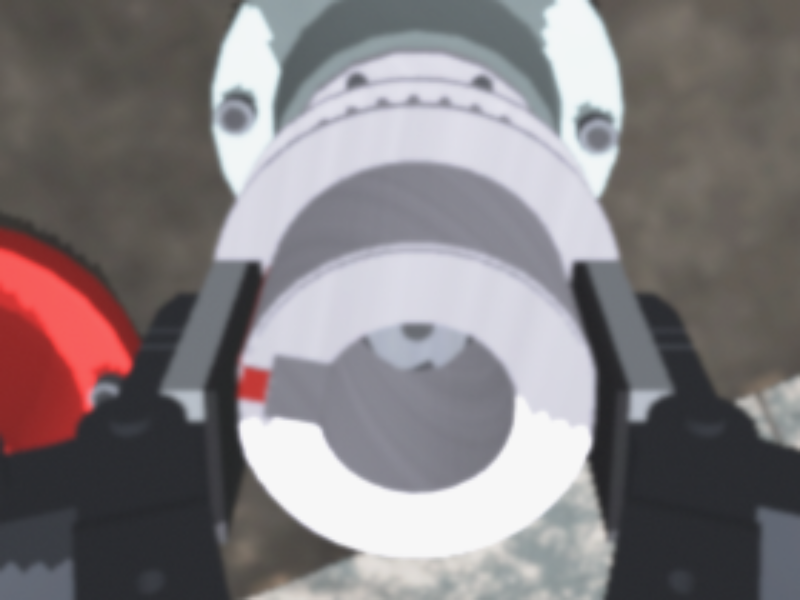

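```bash
cat > f.py <<'E'
from rig import *; import numpy as np
np.set_printoptions(precision=3,suppress=True)
F=[];T=[];Z=[]
for i in range(6):
    get_image('wrist'); o=observe(); F.append(o['ft_force']);T.append(o['wrist_torque']);Z.append(o['position'])
print(o['time_s'],np.mean(F,0),np.mean(T,0),np.mean(Z,0))
E
python3 f.py; python3 -m crank '{"slide":[[0,0,0.0002],[0,0,0.0004],[0,0,0.0006],[0,0,0.0008],[0,0,0.0008],[0,0,0.0008],[0,0,0.0008],[0,0,0.0008]],"roll":[0,0,0,0,0,0,0,0],"grip":[0.042,0.042,0.042,0.042,0.042,0.042,0.042,0.042]}'; python3 f.py
```

```text
19.05 [-0.192 -0.429 -2.878] [-0.101  0.061  0.015] [ 0.573 -0.198  0.101]
time_s: 19.85
position: [0.5732, -0.1978, 0.1004]
tool_rot: [[0.444, 0.896, -0.0], [0.896, -0.444, -0.0], [-0.0, 0.0, -1.0]]
ft_force: [0.2, -0.7, -2.9]
grip_width: 0.0472
20.15 [-0.576 -0.607 -2.852] [-0.109  0.089  0.017] [ 0.573 -0.198  0.1  ]
```

```bash
python3 -m crank '{"slide":[[-0.0002,0,0],[-0.0004,-0.0001,0],[-0.0004,-0.0001,0],[-0.0004,-0.0001,0],[-0.0004,-0.0001,0],[-0.0004,-0.0001,0],[-0.0004,-0.0001,0],[-0.0004,-0.0001,0]],"roll":[0,0,0,0,0,0,0,0],"grip":[0.042,0.042,0.042,0.042,0.042,0.042,0.042,0.042]}'; python3 f.py
python3 - <<'E'
from fit import *
ims=[]
for n,(u0,v0) in(('scene',(300,250)),('side',(305,165))):
    p=get_image(n); S=6; im=cv2.resize(p['frame'][v0:v0+95,u0:u0+66].copy(),None,fx=S,fy=S,interpolation=2)
    def poly(X,c): cv2.polylines(im,[np.array([((proj(p,x)-[u0,v0]+.5)*S).astype(int) for x in X])],True,c,1)
    C=np.array([.5732,-.1976,0])
    poly([C+q for q in circ(.033,.082)],(255,0,0)); poly([C+q for q in circ(.022,.06)],(0,200,0));poly([C+q for q in circ(.05,0)],(0,200,0))
    poly([C+q for q in circ(.024,.128)],(255,0,0))
    a=np.radians(152);e=np.array([np.cos(a),np.sin(a),0]);f=np.array([-e[1],e[0],0])
    poly([C+e*.018+f*.004+[0,0,.084],C+e*.018-f*.004+[0,0,.084],C+e*.018-f*.004+[0,0,.06],C+e*.018+f*.004+[0,0,.06]],(255,0,255))
    ims.append(im)
cv2.imwrite('pics/ov2.png',np.hstack(ims)[:,:,::-1])
E
```

```text
time_s: 20.95
position: [0.5731, -0.198, 0.1004]
tool_rot: [[0.444, 0.896, 0.0], [0.896, -0.444, 0.0], [0.0, 0.0, -1.0]]
ft_force: [3.2, 2.7, -4.3]
grip_width: 0.0472
21.25 [ 3.321  2.314 -4.214] [ 0.448 -0.553 -0.016] [ 0.573 -0.198  0.1  ]
```

View pics/ov2.png

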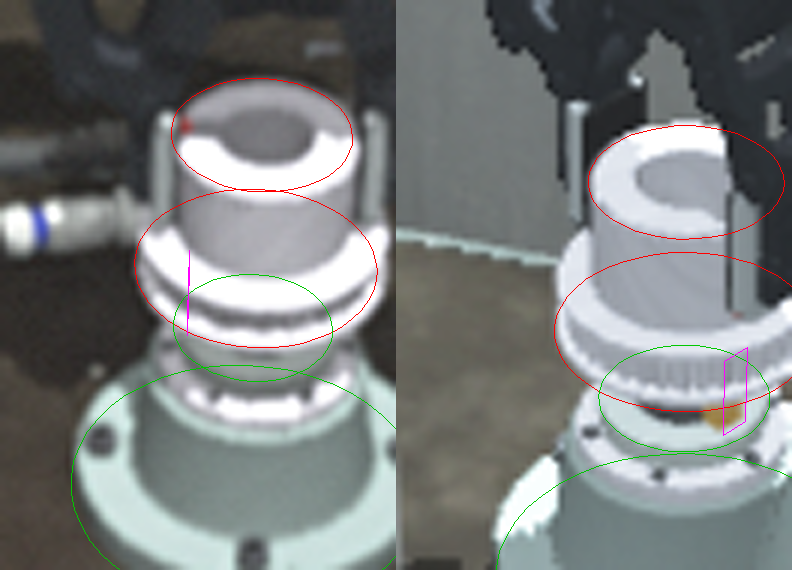

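The lateral nudge was the wrong way, since force rose to 4 N. Undoing it.

```bash
python3 -m crank '{"slide":[[0.0002,0,0],[0.0003,0,0],[0.0003,0,0],[0.0003,0,0],[0.0003,0,0],[0.0003,0,0],[0.0003,0,0],[0.0003,0,0]],"roll":[0,0,0,0,0,0,0,0],"grip":[0.042,0.042,0.042,0.042,0.042,0.042,0.042,0.042]}'; python3 f.py
```

```text
time_s: 22.15
position: [0.5731, -0.1979, 0.1004]
tool_rot: [[0.444, 0.896, 0.0], [0.896, -0.444, -0.0], [-0.0, 0.0, -1.0]]
ft_force: [3.4, 1.7, -5.6]
grip_width: 0.0474
22.45 [ 2.74   1.178 -4.778] [ 0.173 -0.476 -0.006] [ 0.573 -0.198  0.1  ]
```

```bash
python3 -m crank '{"slide":[[0.0001,0.0001,0],[0.0002,0.0002,0],[0.0002,0.0003,0],[0.0002,0.0003,0],[0.0002,0.0003,0],[0.0002,0.0003,0],[0.0002,0.0003,0],[0.0002,0.0003,0]],"roll":[0,0,0,0,0,0,0,0],"grip":[0.042,0.042,0.042,0.042,0.042,0.042,0.042,0.042]}'; python3 f.py
```

```text
time_s: 23.25
position: [0.5733, -0.1979, 0.1004]
tool_rot: [[0.444, 0.896, -0.0], [0.896, -0.444, -0.0], [-0.0, -0.0, -1.0]]
ft_force: [-0.1, -0.4, -3.3]
grip_width: 0.0471
23.55 [-1.655 -0.248 -2.751] [-0.055  0.28   0.028] [ 0.573 -0.198  0.1  ]
```

```bash
python3 -m crank '{"slide":[[0,-0.0001,-0.0005],[0,-0.0001,-0.001],[0,-0.0001,-0.0015],[0,-0.0001,-0.002],[0,-0.0001,-0.0025],[0,-0.0001,-0.0025],[0,-0.0001,-0.0025],[0,-0.0001,-0.0025]],"roll":[0,0,0,0,0,0,0,0],"grip":[0.042,0.042,0.042,0.042,0.042,0.042,0.042,0.042]}'; python3 f.py
```

```text
time_s: 24.35
position: [0.5734, -0.1977, 0.1029]
tool_rot: [[0.444, 0.896, 0.0], [0.896, -0.444, 0.0], [0.0, -0.0, -1.0]]
ft_force: [-0.3, 0.7, -3.3]
grip_width: 0.0473
24.65 [-0.089 -0.068 -3.455] [ 0.001 -0.007  0.017] [ 0.573 -0.198  0.103]
```

Free at TCP z = 0.103 and touching near 0.102, as predicted for the key top. I will take a light touch and turn towards the key.

```bash
python3 -m crank '{"slide":[[0,0,0.0005],[0,0,0.001],[0,0,0.0013],[0,0,0.0015],[0,0,0.0015],[0,0,0.0015],[0,0,0.0015],[0,0,0.0015]],"roll":[0,0,0,0,0,0,0,0],"grip":[0.042,0.042,0.042,0.042,0.042,0.042,0.042,0.042]}'; python3 f.py
python3 -m crank '{"slide":[[0,0,0],[0,0,0],[0,0,0],[0,0,0],[0,0,0],[0,0,0],[0,0,0],[0,0,0]],"roll":[-0.015,-0.03,-0.045,-0.06,-0.075,-0.09,-0.09,-0.09],"grip":[0.042,0.042,0.042,0.042,0.042,0.042,0.042,0.042]}'; python3 f.py
```

```text
time_s: 25.45
position: [0.5733, -0.1978, 0.1014]
tool_rot: [[0.444, 0.896, -0.0], [0.896, -0.444, -0.0], [-0.0, -0.0, -1.0]]
ft_force: [0.4, -1.4, -2.7]
grip_width: 0.0475
25.75 [-0.761 -0.914 -3.331] [-0.177  0.132  0.   ] [ 0.573 -0.198  0.101]
time_s: 26.55
position: [0.5733, -0.1978, 0.1014]
tool_rot: [[0.362, 0.932, -0.0], [0.932, -0.362, 0.0], [-0.0, -0.0, -1.0]]
ft_force: [0.1, 0.5, -4.5]
grip_width: 0.0471
26.85 [-0.384  0.128 -2.818] [-0.004 -0.014 -0.022] [ 0.573 -0.198  0.101]
```

```bash
python3 -m crank '{"slide":[[0,0,0],[0,0,0],[0,0,0],[0,0,0],[0,0,0],[0,0,0],[0,0,0],[0,0,0]],"roll":[-0.015,-0.03,-0.045,-0.06,-0.07,-0.07,-0.07,-0.07],"grip":[0.042,0.042,0.042,0.042,0.042,0.042,0.042,0.042]}'; python3 f.py
python3 -m crank '{"slide":[[0,0,0.0003],[0,0,0.0006],[0,0,0.0009],[0,0,0.0012],[0,0,0.0015],[0,0,0.0015],[0,0,0.0015],[0,0,0.0015]],"roll":[0,0,0,0,0,0,0,0],"grip":[0.042,0.042,0.042,0.042,0.042,0.042,0.042,0.042]}'; python3 f.py
```

```text
time_s: 27.65
position: [0.5734, -0.1977, 0.1014]
tool_rot: [[0.296, 0.955, 0.0], [0.955, -0.296, 0.0], [0.0, 0.0, -1.0]]
ft_force: [0.7, 1.5, -2.9]
grip_width: 0.0473
27.95 [ 1.095  0.928 -3.488] [ 0.163 -0.19  -0.024] [ 0.573 -0.198  0.101]
time_s: 28.75
position: [0.5733, -0.1977, 0.0999]
tool_rot: [[0.296, 0.955, -0.0], [0.955, -0.296, 0.0], [0.0, -0.0, -1.0]]
ft_force: [0.4, 1.0, -3.1]
grip_width: 0.0469
29.05 [ 0.889  1.744 -3.167] [ 0.337 -0.17  -0.012] [ 0.573 -0.198  0.1  ]
```

The sideways force along the key's tangent flips sign between rolls 0 and −0.16. So the key is already inside the keyway, touching alternate flanks, and centred near −0.09. I will roll back to centre and go down.

```bash
python3 -m crank '{"slide":[[0,0,0],[0,0,0],[0,0,0],[0,0,0],[0,0,0],[0,0,0],[0,0,0],[0,0,0]],"roll":[0.015,0.03,0.045,0.06,0.075,0.075,0.075,0.075],"grip":[0.042,0.042,0.042,0.042,0.042,0.042,0.042,0.042]}'; python3 f.py
python3 -m crank '{"slide":[[0,0,0.0005],[0,0,0.001],[0,0,0.0015],[0,0,0.002],[0,0,0.0025],[0,0,0.003],[0,0,0.003],[0,0,0.003]],"roll":[0,0,0,0,0,0,0,0],"grip":[0.042,0.042,0.042,0.042,0.042,0.042,0.042,0.042]}'; python3 f.py
```

```text
time_s: 29.85
position: [0.5733, -0.1978, 0.0999]
tool_rot: [[0.366, 0.931, -0.0], [0.931, -0.366, -0.0], [-0.0, 0.0, -1.0]]
ft_force: [-0.5, 0.1, -4.2]
grip_width: 0.0477
30.15 [ 0.068 -0.405 -3.314] [0.003 0.014 0.007] [ 0.573 -0.198  0.1  ]
time_s: 30.95
position: [0.5733, -0.1978, 0.0969]
tool_rot: [[0.366, 0.931, 0.0], [0.931, -0.366, -0.0], [-0.0, 0.0, -1.0]]
ft_force: [0.1, 0.7, -2.5]
grip_width: 0.0468
31.25 [ 0.344  0.079 -3.069] [-0.     0.001 -0.013] [ 0.573 -0.198  0.097]
```

No contact force at 6 mm below the key top, so the keyway is over the key. Continuing down.

```bash
python3 -m crank '{"slide":[[0,0,0.001],[0,0,0.002],[0,0,0.003],[0,0,0.004],[0,0,0.005],[0,0,0.006],[0,0,0.007],[0,0,0.007]],"roll":[0,0,0,0,0,0,0,0],"grip":[0.042,0.042,0.042,0.042,0.042,0.042,0.042,0.042]}'; python3 f.py
python3 -m crank '{"slide":[[0,0,0.001],[0,0,0.002],[0,0,0.003],[0,0,0.004],[0,0,0.005],[0,0,0.006],[0,0,0.007],[0,0,0.007]],"roll":[0,0,0,0,0,0,0,0],"grip":[0.042,0.042,0.042,0.042,0.042,0.042,0.042,0.042]}'; python3 f.py
```

```text
time_s: 32.05
position: [0.5732, -0.1977, 0.0897]
tool_rot: [[0.366, 0.93, -0.0], [0.93, -0.366, 0.0], [0.0, -0.0, -1.0]]
ft_force: [-0.4, -0.2, -2.8]
grip_width: 0.0472
32.35 [-0.06   0.023 -3.14 ] [ 0.007 -0.     0.006] [ 0.573 -0.198  0.09 ]
time_s: 33.15
position: [0.5733, -0.1978, 0.0828]
tool_rot: [[0.366, 0.931, -0.0], [0.931, -0.366, 0.0], [-0.0, -0.0, -1.0]]
ft_force: [-0.2, 0.2, -2.4]
grip_width: 0.0471
33.45 [ 0.07   0.102 -3.346] [ 0.009 -0.007 -0.02 ] [ 0.573 -0.198  0.083]
```

```bash
python3 -m crank '{"slide":[[0,0,0.0005],[0,0,0.001],[0,0,0.0015],[0,0,0.002],[0,0,0.0025],[0,0,0.003],[0,0,0.0033],[0,0,0.0033]],"roll":[0,0,0,0,0,0,0,0],"grip":[0.042,0.042,0.042,0.042,0.042,0.042,0.042,0.042]}'; python3 f.py
python3 -m crank '{"slide":[[0,0,0.0001],[0,0,0.0002],[0,0,0.0003],[0,0,0.0004],[0,0,0.0005],[0,0,0.0005],[0,0,0.0005],[0,0,0.0005]],"roll":[0,0,0,0,0,0,0,0],"grip":[0.042,0.042,0.042,0.042,0.042,0.042,0.042,0.042]}'; python3 f.py
```

```text
time_s: 34.25
position: [0.5733, -0.1978, 0.0796]
tool_rot: [[0.366, 0.931, -0.0], [0.931, -0.366, 0.0], [-0.0, -0.0, -1.0]]
ft_force: [-0.1, -0.3, -3.8]
grip_width: 0.0473
34.55 [ 0.35   0.021 -3.563] [ 0.004 -0.01  -0.016] [ 0.573 -0.198  0.08 ]
time_s: 35.35
position: [0.5734, -0.1978, 0.0791]
tool_rot: [[0.366, 0.93, 0.0], [0.93, -0.366, -0.0], [0.0, 0.0, -1.0]]
ft_force: [-0.3, -0.7, -3.2]
grip_width: 0.0472
35.65 [-0.065 -0.168 -3.001] [ 0.007  0.005 -0.005] [ 0.573 -0.198  0.079]
```

```bash
python3 -m crank '{"slide":[[0,0,0.0001],[0,0,0.0002],[0,0,0.0003],[0,0,0.0004],[0,0,0.0004],[0,0,0.0004],[0,0,0.0004],[0,0,0.0004]],"roll":[0,0,0,0,0,0,0,0],"grip":[0.042,0.042,0.042,0.042,0.042,0.042,0.042,0.042]}'; python3 f.py
python3 -m crank '{"slide":[[0,0,0.0001],[0,0,0.0002],[0,0,0.0003],[0,0,0.0003],[0,0,0.0003],[0,0,0.0003],[0,0,0.0003],[0,0,0.0003]],"roll":[0,0,0,0,0,0,0,0],"grip":[0.042,0.042,0.042,0.042,0.042,0.042,0.042,0.042]}'; python3 f.py
```

```text
time_s: 36.45
position: [0.5733, -0.1978, 0.0788]
tool_rot: [[0.366, 0.931, -0.0], [0.931, -0.366, -0.0], [-0.0, 0.0, -1.0]]
ft_force: [-0.3, 0.1, -2.3]
grip_width: 0.0474
36.75 [-0.353  0.38  -1.978] [0.052 0.085 0.021] [ 0.573 -0.198  0.079]
time_s: 37.55
position: [0.5734, -0.1978, 0.0787]
tool_rot: [[0.366, 0.931, 0.0], [0.931, -0.366, -0.0], [-0.0, 0.0, -1.0]]
ft_force: [-2.1, 0.9, 5.1]
grip_width: 0.0472
37.85 [-2.639  1.063  5.492] [0.255 0.524 0.006] [ 0.573 -0.198  0.079]
```

Contact came at TCP 0.0787, exactly the predicted shoulder height, with about 8 N. I will ease off and release.

```bash
python3 -m crank '{"slide":[[0,0,-0.0001],[0,0,-0.0002],[0,0,-0.0002],[0,0,-0.0002],[0,0,-0.0002],[0,0,-0.0002],[0,0,-0.0002],[0,0,-0.0002]],"roll":[0,0,0,0,0,0,0,0],"grip":[0.047,0.048,0.05,0.053,0.057,0.062,0.068,0.075]}' 20; 
python3 -m crank '{"slide":[[0,0,0],[0,0,0],[0,0,0],[0,0,0],[0,0,0],[0,0,0],[0,0,0],[0,0,0]],"roll":[0,0,0,0,0,0,0,0],"grip":[0.08,0.085,0.085,0.085,0.085,0.085,0.085,0.085]}'
python3 w.py w8; python3 f.py
```

```text
time_s: 38.65
position: [0.5734, -0.1978, 0.0787]
tool_rot: [[0.366, 0.93, 0.0], [0.93, -0.366, -0.0], [-0.0, 0.0, -1.0]]
ft_force: [-0.1, -0.2, -0.5]
grip_width: 0.0751
time_s: 39.45
position: [0.5734, -0.1978, 0.0786]
tool_rot: [[0.366, 0.931, 0.0], [0.931, -0.366, -0.0], [0.0, 0.0, -1.0]]
ft_force: [0.1, -0.2, 0.3]
grip_width: 0.085
[ 0.5733 -0.1978  0.0786] [-30.2037  35.4914  77.3851   0.0001  67.1223  -8.717 ] [ 0.8653 -0.2863 -0.3037] [-0.0191  0.0021 -0.0097]
39.8 [0.052 0.062 0.049] [-0.013 -0.008 -0.011] [ 0.573 -0.198  0.079]
```

View pics/w8.png

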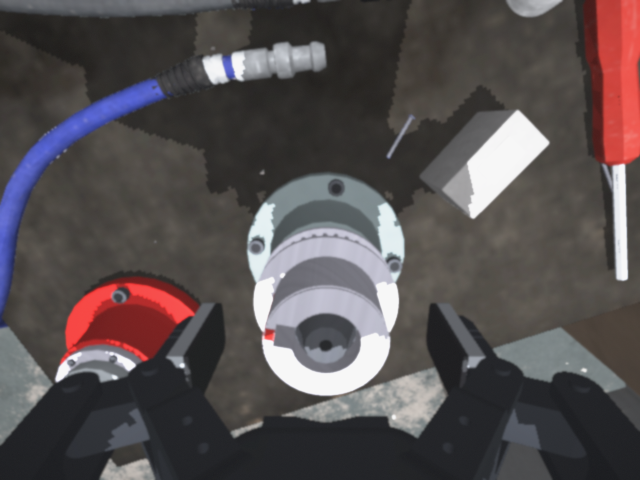

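The fingers are open and clear; the pulley sits on the spindle with the nose showing in its bore at (325,345). Backing straight up, then checking.

```bash
python3 -m crank '{"slide":[[0,0,-0.005],[0,0,-0.015],[0,0,-0.03],[0,0,-0.05],[0,0,-0.075],[0,0,-0.1],[0,0,-0.12],[0,0,-0.13]],"roll":[0,0,0,0,0,0,0,0],"grip":[0.085,0.085,0.085,0.085,0.085,0.085,0.085,0.085]}'
python3 -m crank '{"slide":[[-0.02,0,0],[-0.04,0,0],[-0.05,0,0],[-0.05,0,0],[-0.05,0,0],[-0.05,0,0],[-0.05,0,0],[-0.05,0,0]],"roll":[0,0,0,0,0,0,0,0],"grip":[0.085,0.085,0.085,0.085,0.085,0.085,0.085,0.085]}'
python3 - <<'E'
from fit import *
np.set_printoptions(precision=4,suppress=True)
P={n:get_image(n) for n in('scene','side','wrist')}; obs=[]
for n,uv in(('scene',(340,290)),('side',(352,225)),('wrist',None)):
    uv=proj(P[n],[.5733,-.1978,.08]) 
    b=best('pulley',P[n],uv); print(n,np.array(b['box']),b['confidence'],box(P[n],PUL,np.array([.5733,-.1978,.06])))
    obs.append((P[n],np.array(b['box'])))
print(fit(obs,PUL,[.573,-.198,.06]))
a=[cv2.resize(P['scene']['frame'][250:350,295:395],(400,400),interpolation=2),cv2.resize(P['side']['frame'][170:280,300:410],(400,400),interpolation=2)]
cv2.imwrite('pics/h9.png',np.hstack(a)[:,:,::-1]); save(P['wrist'],'w9'); save(P['scene'],'s9')
E
```

```text
time_s: 40.6
position: [0.5738, -0.198, 0.2114]
tool_rot: [[0.366, 0.931, 0.003], [0.931, -0.366, -0.002], [-0.001, 0.004, -1.0]]
ft_force: [-0.3, 0.7, 0.4]
grip_width: 0.0848
time_s: 41.4
position: [0.5552, -0.2438, 0.2086]
tool_rot: [[0.366, 0.931, 0.0], [0.931, -0.366, 0.0], [0.0, -0.0, -1.0]]
ft_force: [-0.3, -0.1, 0.1]
grip_width: 0.0848
scene [342.8 297.6  40.7  43.9] 0.72 [342.0513 295.4964  40.411   44.4811]
side [353.1 221.9  42.5  45.5] 0.72 [352.6399 220.8449  43.2371  47.0715]
wrist [325.3 159.4  89.8  89.3] 0.77 [325.4801 161.3845  86.2754  87.6776]
(array([ 0.5736, -0.1967,  0.0597]), array([-0.9397, -2.4138, -0.3348,  0.5261, -0.8307, -0.5244,  0.7604,
        1.6073, -0.0197,  0.477 , -3.4978, -1.4809]))
```

View pics/h9.png

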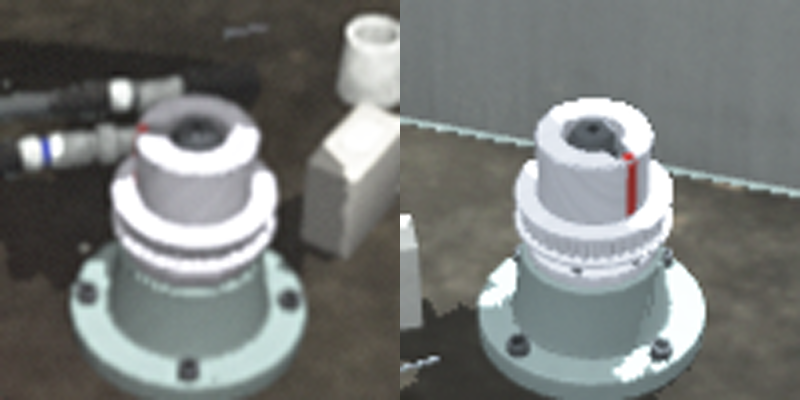

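View pics/w9.png

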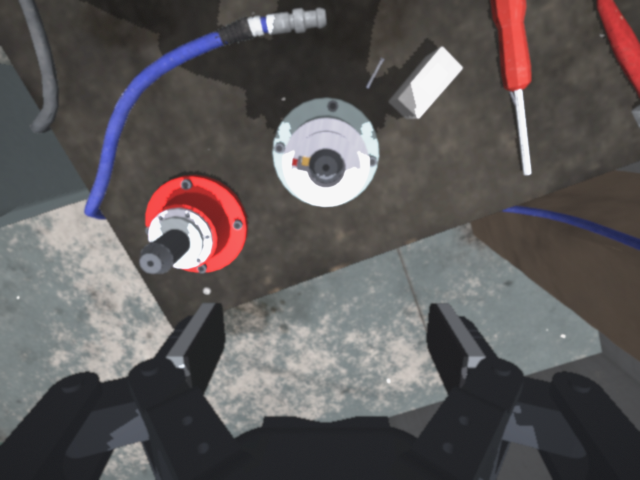

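View pics/s9.png

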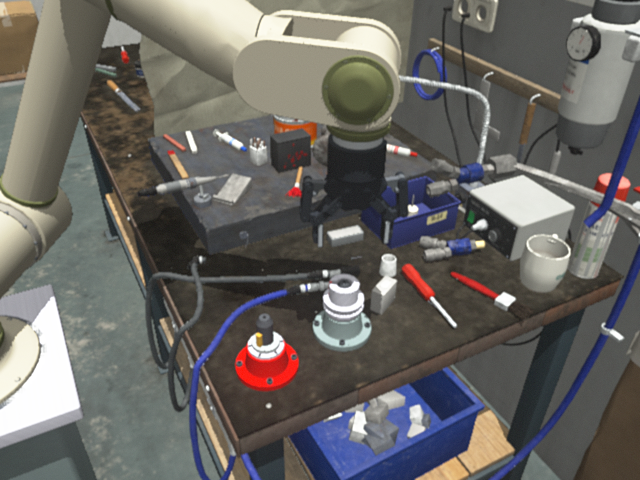

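The pulley is seated (fitted underside height 0.0597 m). In the wrist view the brass key shows in the keyway at (305,161), and the bystanders are where they were. Handing in.

```bash
python3 -c "
from rig import *
print(observe()['time_s']);print(close_job())"
```

```text
41.7
the job is handed in; nothing more can be done
None
```

The pulley is fully home on the grey stand's shoulder with its keyway over the key. I released it and handed the job in at 41.7 s.

**What I did:** I gripped the pulley by its boss, set its bore over the spindle nose and lowered it lightly to the key. I turned it about 5° net, until the sideways forces vanished, then brought it down to the shoulder. The last contact there pressed about 8 N, and the largest sideways force I measured was about 4 N.

**Last checks:**
- **Height:** contact came at the predicted tool height of 0.0787 m. A fit over three views puts the underside at 59.7 mm, against 60 mm for the shoulder.
- **Key:** the brass key shows inside the keyway, and the spindle nose shows centred in the bore.
- **Bystanders:** the small items on the bench and the red stand look where they were.
- **Robot:** the gripper is open and clear, touching nothing.

**What disagreed:**
- **Landing on the key:** I never felt the pulley land squarely on top of the key. I had estimated the keyway about 10° off, but it was nearly in line and the key entered at once, brushing its sides.
- **Finding the centre:** I found the true angle by turning too far and coming back.
- **Wrong nudge:** one 0.4 mm sideways nudge went the wrong way and caused that 4 N. I undid it.

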